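Weigh the basket on the spring scale

TASK

Weigh the pink basket with the food tub in it: lift it by the black grip on its handle and hang the handle's bar fully home in both hooks of the spring scale. Lower it slowly and gently, and let go only once the spring carries the whole weight, so that the hooks never snatch, drop or spring back and the pointer never gets to the red zone. Leave the basket hanging freely and still with the tub in it, and leave everything else alone.

Things in the scene. Friction and masses are not known exactly. Their poses are not given: they have to be found in the camera images.
- basket_grip (a point): Centre of the black grip, 14 x 46 x 22 mm (x, y, z), in the middle of the basket's steel handle. The handle's level top bar (10 mm dia, 156 mm long) runs along y, its centre line through this point, 185 mm above the basket's underside; the bare bar either side of the grip goes into the hooks. Axes: x across the bar, y along it, z up.
- basket: Pink slotted basket, 147 x 250 x 111 mm (x, y, z), with a fixed arched steel handle: its level bar ends 78 mm either side of the middle and slopes to the rim at y = +-118 mm. 0.22 kg without contents, the mass centre below the bar. Origin at the centre of its underside; axes as the grip's.
- tub_center (a point): Centre of the white lidded food tub (103 x 144 x 56 mm) standing loose in the basket, long side along the basket's. How full it is, so its weight, is unknown: 0.15 to 0.75 kg.
- hook_seat (a point): Point midway between the scale's two hooks where the bar's centre line lies when fully home; moves with the hooks, 300 mm above the table unloaded. Hooks: upward-open Vs of 10 mm rod at y = -48 and +48 mm (86 mm free between), 44 mm wide along x, rod centre 13.5 mm below this point at the bottom, tops (red tips in front) at most 15 mm above it, front ends 29 mm in front of it. x points to the column, y from hook to hook, z up.
- scale: Fixed spring scale: dark foot plate (190 x 130 x 12 mm), grey column 115 mm behind the hooks (top 188 mm high) and, 143 mm behind the hooks, a white dial plate 100 mm wide, top 327 mm high, with black ticks every 10 mm and a red zone below. Origin on the table straight below the hooks' seat; x towards the column, z up.
- hooks (a joint): Downward slide of the hooks and red pointer, m: 0 unloaded, stop at 0.100, red zone from 0.092. Spring 120 N/m without preload, damping 3 N s/m; the laden basket settles between 0.028 and 0.082, by its weight. Moving faster than 0.07 m/s either way counts as a snatch.
- spice_jar: Bystander, loose: sizes in mm: spice jar with red cap, 45 dia x 108 tall. Origin at the centre of its underside. Leave alone.
- green_pot: Bystander, loose: sizes in mm: small clear-lidded portion pot, green contents, 53 dia x 36. Origin at the centre of its underside. Leave alone.
- steel_cup: Bystander, loose: sizes in mm: small steel cup, 68 dia x 42. Origin at the centre of its underside. Leave alone.
- salt_shaker: Bystander, loose: sizes in mm: glass shaker with grey perforated cap, 44 dia x 90 tall. Origin at the centre of its underside. Leave alone.
- red_pot: Bystander, loose: sizes in mm: small clear-lidded portion pot, red contents, 53 dia x 36. Origin at the centre of its underside. Leave alone.
- kitchen_timer: Bystander, loose: sizes in mm: red and white round kitchen timer, 62 dia x 40. Origin at the centre of its underside. Leave alone.
There are look-alikes about, which are no part of the job. What is shaped like the part that bears tub_center but brown is not meant.

How it is judged:
By the outcome, as a careful person would: the job done as asked, in the order asked, and still so for the second after the job is handed in, with the robot touching nothing.
It also fails if it takes over 67 s, if anything falls off the work surface, if the arm or the gripper's body presses on something with over 40 N, if the wrist force passes 120 N, or if a joint passes its speed limit or range.

ROBOT

A 6-joint arm with a two-finger parallel gripper is mounted at the origin on a cart in front of the work surface, level with it; the furniture and walls round the work are solid. World frame = base frame: x ahead of the robot, y to its left, z up, the work surface at z = 0. Lengths are in m, angles in rad, forces in N, time in s.
With the tool pointing down it reaches from about 0.375 to 0.975 m from the base axis. Payload 3.8 kg.
Tool frame: the origin (TCP) lies at the very end of the fingers, on their centre line; the grasp point (between the pads) lies 19 mm behind it; z points along the fingers, y is the line along which they close (so a half turn about z gives the same grasp; the last joint's range is limited). The gripper opens to 85 mm and grips with 20 to 120 N. Pads are 22 mm wide; open, the fingers measure 114 mm over their backs; the gripper's body (76 mm by 85 mm) begins 54 mm behind the grasp point. The pads swing forward as they close: fully open they stand 13 mm farther back than shut.
Start: joints at [-1.173, 0.264, 1.604, -0, 1.274, -0.037], TCP at [0.284, -0.612, 0.231] pointing down, gripper open.
Joint ranges: [-2.63, 2.63], [-0.94, 2.18], [0.31, 2.57], [-1.31, 4.45], [0, 2.66], [-2.55, 2.55]. Speed limits (rad/s): [2.57, 2.57, 3.14, 3.14, 3.14, 3.14].

INTERFACE

Orientations are given as a rotation vector (axis times angle).
In Python, from workcell import read_state, read_camera, calibration, finish_job gives the robot as it stands.
- The arm moves only by the tool step_arm, never from a script. Its argument "commands" is a list of rows, each an object of numbers: "fingers": the gripper's target within -1 to 1 (shut at 1, half-way at 0, fully open at -1); "dx", "dy", "dz": the shift along the tool's x, y, z in m; "roll": the turn about the tool's z in degrees. In form: [{"fingers": .., "dx": .., "dy": .., "dz": .., "roll": ..}, ...]. A call has 1 to 8 rows; each row is the pose to reach, as a shift and turn from the pose commanded when the call began, along the tool's axes at that moment; what a row does not reach only later rows make up. A row lasts 1/8 s, in which the tool goes at most 62.5 mm and 10.7 degrees, less where a joint would pass 70% of its speed; a pose out of reach is approached as far as the arm can. A call with a gripper value outside its range is refused whole. The fingers move at their own pace and stop on an object; "squeeze" is the grip in N (left out, the last holds). Time passes only in rows, so rows that repeat a pose let the fingers close. It gives the time, the measured TCP pose, the force, the opening and the grip force at its end, in the units of the state.
- read_state(): the state, without advancing time (a new reading comes with each control period).
- read_camera(name): name is "scene" or "top" or "wrist"; returns (picture, depth): 400x640x3 uint8, blue, green, red; 400x640 float32, m along the optical axis (not along the pixel's ray), 0 where there is no reading.
- calibration(name): a dict with "intrinsics" (3x3 intrinsics, pixels), "world_to_cam" (4x4, takes a point from world to camera coordinates). Camera axes: x right, y up, looking along -z (the intrinsics and any distortion apply to the point x, -y, -z); pixel columns grow to the right and rows downward; lengths in m; the calibration is good to about 2 mm. A picture is of the moment at which its call begins: read the wrist's pose just before it. calibration takes no time and is no camera call; for the wrist camera it gives the pose at the moment of the call.
- finish_job(): hands the job in; it is judged then, once.
The state is a dict: "time": time; "q": joint angles; "joint_vel": joint speeds; "joint_torque": joint torques, N m; "tool_pos": TCP position; "tcp_rot": TCP orientation; "wrist_force": force on the tool from outside, world axes, zero at the start; "torque": the same for the moment, N m; "width": opening from 0.0 (shut) to 1.0 (fully open); "grip_force": force on a finger pad.
Only numpy, scipy, OpenCV 4.12 (cv2) and the standard library are available. Lean on these libraries where they do the work, as an engineer would, in place of code of your own. Each camera call takes 0.05 s, during which the arm holds its last target. There are 200 camera calls.

## Working session

There is one attempt and no reset: what is moved stays moved. The work goes in short steps, Python scripts to look and compute and a tool call to move; the robot and the scene stay as the last step left them, time stands still between calls to the robot, and variables do not carry over. Pictures are saved under pics/ and viewed, at most 13 in all, crops included, and the job is handed in when it is done.

Besides the shell and the picture viewer there is one more tool, called after "Call:" in YAML: its name, and indented under it one key for each argument. step_arm: Moves the arm, as the interface text tells. Its arguments: {"type":"object","properties":{"commands":{"type":"array","items":{"type":"object","properties":{"fingers":{"type":"number"},"dx":{"type":"number"},"dy":{"type":"number"},"dz":{"type":"number"},"roll":{"type":"number"}}}},"squeeze":{"type":"number"}},"required":["commands"]}

```bash
mkdir -p pics
cat > h.py <<'E'
import numpy as np, cv2
from workcell import *
def cloud(name):
    c=calibration(name); im,d=read_camera(name); K=np.array(c["intrinsics"]); T=np.linalg.inv(np.array(c["world_to_cam"]))
    v,u=np.mgrid[:400,:640]; p=np.stack([(u-K[0,2])/K[0,0]*d,-(v-K[1,2])/K[1,1]*d,-d],-1)
    P=p@T[:3,:3].T+T[:3,3]; P[d==0]=np.nan
    return im,d,P
E
python3 - <<'E'
from h import *
s=read_state(); print(s)
for n in("scene","top"):
    im,d,P=cloud(n); cv2.imwrite(f"pics/{n}0.png",im); np.savez(f"{n}0.npz",im=im,P=P)
    c=calibration(n);print(n,[k for k in c],np.array(c["intrinsics"]).round(1).tolist(),np.linalg.inv(c["world_to_cam"]).round(3).tolist())
E
```

```text
{'time': 0.0, 'q': array([-1.17286857e+00,  2.64786737e-01,  1.60534352e+00, -2.86386982e-05,
        1.27368144e+00, -3.68910819e-02]), 'joint_vel': array([ 0.0004779 , -0.00126226,  0.00017177,  0.00104205, -0.00030584,
       -0.00096458]), 'joint_torque': array([ 7.82335137e-04, -5.15108478e+01, -3.67321444e+01,  3.68890805e-04,
        1.29694978e-02, -4.79615494e-06]), 'tool_pos': array([ 0.28406101, -0.61153624,  0.22995584]), 'tcp_rot': array([-3.06550833e+00, -6.77186975e-01,  6.67651562e-04]), 'wrist_force': array([0.20026827, 0.28933555, 0.37380213]), 'torque': array([-0.02969968,  0.03000542, -0.00616296]), 'grip_force': 0.0, 'width': 0.9992967709278919}
scene ['intrinsics', 'world_to_cam'] [[443.4, 0.0, 319.0], [0.0, 443.4, 207.4], [0.0, 0.0, 1.0]] [[-0.73, 0.256, -0.634, -0.295], [-0.684, -0.303, 0.664, 0.807], [-0.023, 0.918, 0.396, 0.725], [0.0, 0.0, 0.0, 1.0]]
top ['intrinsics', 'world_to_cam'] [[430.9, 0.0, 308.9], [0.0, 430.9, 192.4], [0.0, 0.0, 1.0]] [[-0.026, 0.995, -0.097, 0.384], [-1.0, -0.026, -0.002, -0.095], [-0.005, 0.097, 0.995, 1.906], [0.0, 0.0, 0.0, 1.0]]
```

View pics/scene0.png

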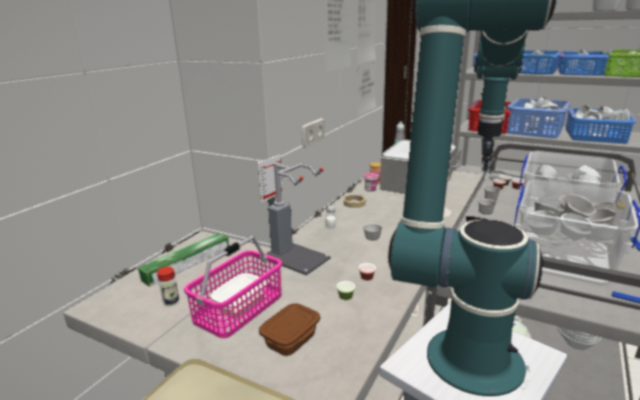

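View pics/top0.png

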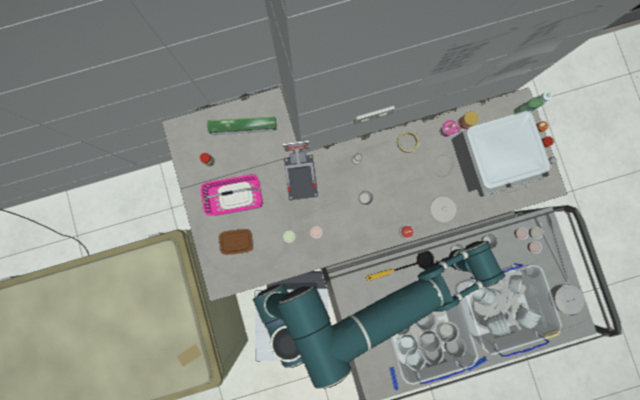

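Scene view: the pink basket with the white tub is at (235,290) and its black grip at about (232,248). The brown look-alike tub is at (290,328). The scale column is at (280,230), with red hook tips at (299,181) and (321,171). Top view: basket at (233,195), brown tub at (236,241), scale at (300,172). Candidates for the tub are the white one in the basket, scene (240,290), and the brown one at (290,328). The white one fits because brown is excluded. I'll confirm it in an enlarged crop and measure.

Run:
```python
from h import *
a=np.load("scene0.npz");b=np.load("top0.npz")
A=cv2.resize(a["im"][150:340,140:340],None,fx=3,fy=3,interpolation=cv2.INTER_CUBIC)
B=cv2.resize(b["im"][130:220,190:330],None,fx=4,fy=4,interpolation=cv2.INTER_CUBIC)
cv2.imwrite("pics/c1.png",A);cv2.imwrite("pics/c2.png",B)
for n,z in(("scene",a),("top",b)):
    im=z["im"].astype(int);P=z["P"];B_,G,R=im[...,0],im[...,1],im[...,2]
    ok=np.isfinite(P[...,2])&(P[...,0]>.35)&(P[...,0]<1.1)
    def rep(t,m):
        q=P[m&ok]
        if len(q)>2: print(n,t,len(q),"med",np.median(q,0).round(4),"min",np.percentile(q,3,0).round(3),"max",np.percentile(q,97,0).round(3)); return q
    q=rep("pink",(R>150)&(G<90)&(B_>90)&(P[...,1]>.1)&(P[...,2]<.16))
    m=(R>150)&(G<90)&(B_>90)&(P[...,1]>.1)&ok&(P[...,2]>.09)&(P[...,2]<.14)
    q=P[m]; r=cv2.minAreaRect((q[:,:2]*1000).astype(np.float32)); print("rim rect",r, np.median(q[:,2]))
    rep("grip",(R<60)&(G<60)&(B_<60)&(P[...,2]>.15)&(P[...,2]<.23)&(P[...,1]>.1)&(P[...,1]<.4))
    rep("hi",(P[...,2]>.24)&(P[...,2]<.36)&(abs(P[...,1])<.2)&(P[...,0]>.4))
    rep("redtips",(R>130)&(G<80)&(B_<80)&(P[...,2]>.24)&(P[...,2]<.36))
    w=(R>165)&(G>165)&(B_>165)&(P[...,2]>.03)&(P[...,2]<.12)&(P[...,1]>.1)&(P[...,1]<.35);rep("tub",w)
    fp=(P[...,2]>.006)&(P[...,2]<.025)&(R<90)&(P[...,0]>.5)&(P[...,0]<.9)&(abs(P[...,1])<.15);q=rep("foot",fp)
    if q is not None: print(cv2.minAreaRect((q[:,:2]*1000).astype(np.float32)))
```

```text
scene pink 2507 med [0.507  0.2847 0.0591] min [0.477 0.12  0.001] max [0.631 0.361 0.111]
rim rect ((555.2272338867188, 239.55691528320312), (145.51495361328125, 251.58226013183594), 8.006791114807129) 0.10641973060536525
scene grip 76 med [0.5519 0.2433 0.1914] min [0.547 0.225 0.181] max [0.557 0.259 0.197]
scene hi 5384 med [ 0.9149 -0.0121  0.3048] min [ 0.616 -0.168  0.244] max [1.064 0.183 0.356]
scene redtips 9 med [ 0.557  -0.102   0.3085] min [ 0.549 -0.106  0.306] max [ 0.566 -0.007  0.311]
scene tub 771 med [0.5834 0.2305 0.0564] min [0.51  0.119 0.033] max [0.875 0.3   0.063]
scene foot 135 med [ 0.6163 -0.0181  0.0117] min [ 0.539 -0.093  0.007] max [0.709 0.009 0.024]
((701.7953491210938, -26.183334350585938), (332.2305908203125, 111.3551025390625), 9.356535911560059)
top pink 768 med [0.5708 0.2574 0.0463] min [ 0.483  0.118 -0.004] max [0.635 0.358 0.116]
rim rect ((557.5206298828125, 236.3702392578125), (142.75502014160156, 245.91102600097656), 8.764762878417969) 0.10950644629904738
top grip 16 med [0.5569 0.2364 0.1975] min [0.553 0.22  0.194] max [0.561 0.253 0.206]
top hi 1403 med [ 0.7883 -0.0101  0.3086] min [ 0.586 -0.179  0.245] max [1.066 0.187 0.355]
top redtips 18 med [ 0.5664 -0.033   0.3104] min [ 0.554 -0.113  0.269] max [ 0.724 -0.012  0.316]
top tub 628 med [0.5529 0.2252 0.0573] min [0.51  0.159 0.048] max [0.611 0.292 0.067]
top foot 662 med [ 0.6132 -0.0577  0.0127] min [ 0.551 -0.109  0.007] max [ 0.716 -0.002  0.021]
((708.203369140625, -40.145530700683594), (336.8587341308594, 135.87210083007812), 12.33706283569336)
```

View pics/c1.png

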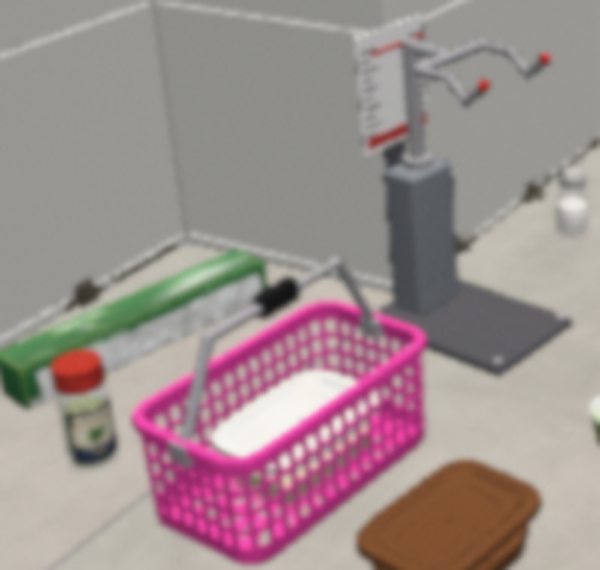

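View pics/c2.png

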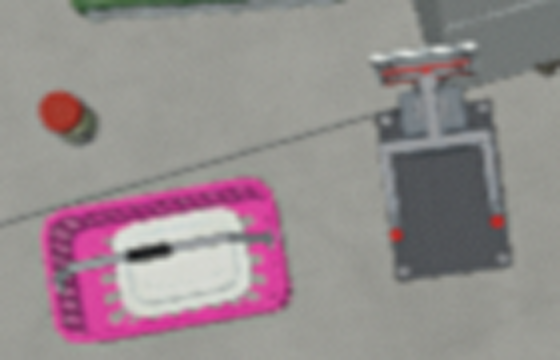

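The crops confirm it: the white-lidded tub is in the pink basket, the black grip is mid-handle, and the brown tub stands apart. The hooks' red tips are in front of the column, towards the robot. Next I refine the scale pose.

Run:
```python
from h import *
for n in("scene","top"):
    z=np.load(n+"0.npz");im=z["im"].astype(int);P=z["P"];R,G,B_=im[...,2],im[...,1],im[...,0]
    reg=(P[...,0]>.5)&(P[...,0]<.76)&(P[...,1]>-.17)&(P[...,1]<.06)
    q=P[reg&(P[...,2]>.004)&(P[...,2]<.03)&(R<110)]
    print(n,"foot",len(q),cv2.minAreaRect((q[:,:2]*1000).astype(np.float32)))
    m=reg&(R>120)&(G<100)&(B_<100)&(P[...,2]>.28)&(P[...,2]<.34); q=P[m]
    for s in(q[q[:,1]>-.06],q[q[:,1]<=-.06]): print(" tip",len(s),np.median(s,0).round(4) if len(s) else "")
    q=P[reg&(P[...,2]>.27)&(P[...,2]<.345)]
    for lo,hi in((-.2,-.085),(-.085,-.035),(-.035,.03)):
        s=q[(q[:,1]>lo)&(q[:,1]<hi)]
        if len(s)>5:
            print(" arm",len(s),s.min(0).round(3),s.max(0).round(3), np.polyfit(s[:,0],s[:,1],1).round(3))
            for x in np.arange(.54,.76,.015):
                t=s[abs(s[:,0]-x)<.0075]
                if len(t): print("   ",round(x,3),len(t),np.median(t,0).round(3))
    d=P[(P[...,0]>.7)&(P[...,0]<.8)&(P[...,1]>-.12)&(P[...,1]<.08)&(P[...,2]>.2)&(P[...,2]<.33)&(R>150)&(G>150)]
    if len(d): print(" dial",len(d),np.median(d,0).round(3),np.polyfit(d[:,1],d[:,0],1).round(3),d.min(0).round(3),d.max(0).round(3))
    c=P[reg&(P[...,2]>.05)&(P[...,2]<.17)]
    if len(c): print(" col",len(c),np.median(c,0).round(3),c.min(0).round(3),c.max(0).round(3))
c=calibration("wrist");s=read_state();W=np.linalg.inv(c["world_to_cam"]);from scipy.spatial.transform import Rotation as Ro
M=Ro.from_rotvec(s["tcp_rot"]).as_matrix();print("tool axes cols",M.round(3).tolist());print("cam in tool",(M.T@(W[:3,3]-s["tool_pos"])).round(3),(M.T@W[:3,:3]).round(2).tolist())
```

```text
scene foot 945 ((632.2887573242188, -50.40959167480469), (185.8365020751953, 124.2076416015625), 4.897526264190674)
 tip 11 [ 0.5522 -0.0098  0.3089]
 tip 7 [ 0.5635 -0.1047  0.309 ]
 arm 162 [ 0.557 -0.112  0.277] [ 0.76  -0.085  0.345] [ 0.069 -0.144]
    0.555 7 [ 0.56  -0.108  0.308]
    0.57 19 [ 0.569 -0.105  0.301]
    0.585 17 [ 0.585 -0.105  0.29 ]
    0.6 22 [ 0.599 -0.105  0.3  ]
    0.615 14 [ 0.614 -0.101  0.308]
    0.63 14 [ 0.63  -0.1    0.308]
    0.645 17 [ 0.642 -0.093  0.309]
    0.72 14 [ 0.726 -0.086  0.308]
    0.735 7 [ 0.729 -0.093  0.31 ]
    0.75 11 [ 0.756 -0.09   0.333]
 arm 352 [ 0.633 -0.084  0.27 ] [ 0.76  -0.035  0.345] [-0.107  0.021]
    0.63 17 [ 0.635 -0.049  0.309]
    0.645 37 [ 0.64  -0.061  0.312]
    0.66 14 [ 0.661 -0.047  0.311]
    0.675 15 [ 0.672 -0.045  0.311]
    0.69 63 [ 0.69  -0.043  0.297]
    0.705 17 [ 0.7   -0.042  0.306]
    0.72 123 [ 0.724 -0.052  0.309]
    0.735 8 [ 0.729 -0.078  0.309]
    0.75 53 [ 0.753 -0.068  0.331]
 arm 315 [ 0.547 -0.035  0.27 ] [0.726 0.005 0.327] [-0.033  0.01 ]
    0.54 1 [ 0.547 -0.013  0.31 ]
  
[... 1547 characters left out ...]
[0.725 0.004 0.334] [-0.024  0.002]
    0.555 10 [ 0.557 -0.014  0.313]
    0.57 8 [ 0.57  -0.014  0.298]
    0.585 12 [ 0.586 -0.011  0.299]
    0.6 11 [ 0.6   -0.008  0.309]
    0.615 11 [ 0.615 -0.008  0.311]
    0.63 19 [ 0.635 -0.012  0.311]
    0.645 17 [ 0.64  -0.02   0.313]
    0.705 5 [ 0.709 -0.014  0.31 ]
    0.72 46 [ 0.721 -0.016  0.309]
 dial 33 [ 0.725 -0.048  0.324] [-0.218  0.718] [ 0.7   -0.093  0.222] [0.757 0.004 0.33 ]
 col 39 [ 0.679 -0.058  0.155] [ 0.672 -0.097  0.051] [ 0.76  -0.014  0.17 ]
tool axes cols [[0.907, 0.421, -0.001], [0.421, -0.907, 0.002], [0.0, -0.002, -1.0]]
cam in tool [ 0.069  0.001 -0.143] [[-0.0, 0.96, 0.27], [1.0, 0.0, -0.0], [-0.0, 0.27, -0.96]]
```

Measured: grip ≈ (0.556, 0.238, 0.185) at yaw ≈ 8.3°. Hook seat ≈ (0.584, -0.060) at yaw ≈ 6.5°, with tips in front at x ≈ 0.55. I'll go high (z ≈ 0.40) towards the basket and turn the tool by -73°.

Call:
step_arm:
  commands:
    - {"fingers": -1,"dx": 0,"dy": 0,"dz": -0.06,"roll": -9}
    - {"fingers": -1,"dx": 0.02,"dy": -0.02,"dz": -0.11,"roll": -18}
    - {"fingers": -1,"dx": 0.05,"dy": -0.055,"dz": -0.15,"roll": -27}
    - {"fingers": -1,"dx": 0.09,"dy": -0.1,"dz": -0.165,"roll": -36}
    - {"fingers": -1,"dx": 0.13,"dy": -0.143,"dz": -0.17,"roll": -45}
    - {"fingers": -1,"dx": 0.17,"dy": -0.187,"dz": -0.17,"roll": -54}
    - {"fingers": -1,"dx": 0.21,"dy": -0.23,"dz": -0.17,"roll": -64}
    - {"fingers": -1,"dx": 0.25,"dy": -0.273,"dz": -0.17,"roll": -73.4}

```text
time: 1.1
tool_pos: [0.3961, -0.2573, 0.4008]
tcp_rot: [-2.048, -2.382, -0.0]
wrist_force: [0.9, 0.6, -0.0]
width: 1.0
grip_force: 0.0
```

Call:
step_arm:
  commands:
    - {"fingers": -1,"dx": 0.055,"dy": 0.027,"dz": 0}
    - {"fingers": -1,"dx": 0.11,"dy": 0.054,"dz": 0}
    - {"fingers": -1,"dx": 0.165,"dy": 0.081,"dz": 0}
    - {"fingers": -1,"dx": 0.22,"dy": 0.108,"dz": 0}
    - {"fingers": -1,"dx": 0.275,"dy": 0.135,"dz": 0}
    - {"fingers": -1,"dx": 0.33,"dy": 0.162,"dz": 0.01}
    - {"fingers": -1,"dx": 0.385,"dy": 0.189,"dz": 0.03}
    - {"fingers": -1,"dx": 0.43,"dy": 0.212,"dz": 0.06}

```text
invalid input
```

Call:
step_arm:
  commands:
    - {"fingers": -1,"dx": 0.03,"dy": 0.015,"dz": 0.04}
    - {"fingers": -1,"dx": 0.039,"dy": 0.018,"dz": 0.07}
    - {"fingers": -1,"dx": 0.039,"dy": 0.018,"dz": 0.07}
    - {"fingers": -1,"dx": 0.039,"dy": 0.018,"dz": 0.07}

```text
invalid input
```

Run:
```python
from h import *
s=read_state();print(s["time"],s["tool_pos"],s["tcp_rot"])
im,d,P=cloud("wrist");cv2.imwrite("pics/w1.png",im)
m=(im.max(-1)<70)&(P[...,2]>.15)&(P[...,2]<.21)&(abs(P[...,0]-.556)<.06)&(abs(P[...,1]-.238)<.06)
q=P[m];print(len(q),np.median(q,0),q.min(0),q.max(0));print(cv2.minAreaRect((q[:,:2]*1000).astype(np.float32)))
b=P[(P[...,2]>.17)&(P[...,2]<.21)&(abs(P[...,0]-.556)<.03)&(abs(P[...,1]-.238)<.07)];print(len(b),np.polyfit(b[:,1],b[:,0],1))
f=np.polyfit(b[:,1],b[:,0],1);print("yaw",np.degrees(np.arctan(-f[0])))
```

```text
1.1 [ 0.39609492 -0.25734684  0.4008458 ] [-2.04838604e+00 -2.38153913e+00 -2.73295567e-04]
  return _methods._mean(a, axis=axis, dtype=dtype,
  ret = um.true_divide(
Traceback (most recent call last):
ValueError: zero-size array to reduction operation minimum which has no identity
```

View pics/w1.png

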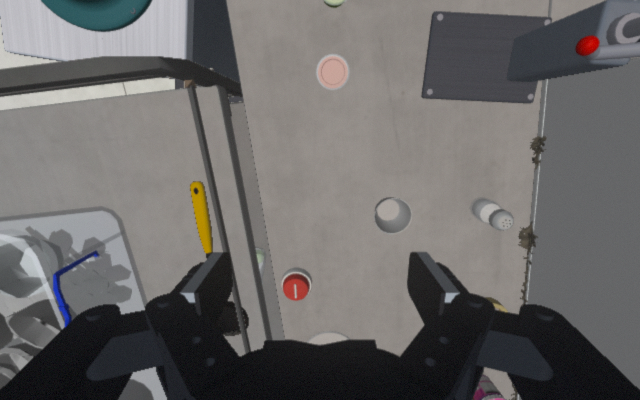

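The two moves were refused because the rows had no roll, so the arm hasn't moved. The picture shows the counter with the timer (296,286), the cup (392,214) and the scale foot (485,58). I'll resend with roll in every row.

Call:
step_arm:
  commands:
    - {"fingers": -1,"dx": 0.055,"dy": 0.027,"dz": 0,"roll": 0}
    - {"fingers": -1,"dx": 0.11,"dy": 0.054,"dz": 0,"roll": 0}
    - {"fingers": -1,"dx": 0.165,"dy": 0.081,"dz": 0,"roll": 0}
    - {"fingers": -1,"dx": 0.22,"dy": 0.108,"dz": 0,"roll": 0}
    - {"fingers": -1,"dx": 0.275,"dy": 0.135,"dz": 0,"roll": 0}
    - {"fingers": -1,"dx": 0.33,"dy": 0.162,"dz": 0.01,"roll": 0}
    - {"fingers": -1,"dx": 0.385,"dy": 0.189,"dz": 0.03,"roll": 0}
    - {"fingers": -1,"dx": 0.43,"dy": 0.212,"dz": 0.06,"roll": 0}

```text
time: 2.15
tool_pos: [0.5446, 0.1991, 0.3415]
tcp_rot: [2.053, 2.376, 0.003]
wrist_force: [0.6, -0.6, -0.5]
width: 1.005
grip_force: 0.0
```

Call:
step_arm:
  commands:
    - {"fingers": -1,"dx": 0.03,"dy": 0.015,"dz": 0.04,"roll": 0}
    - {"fingers": -1,"dx": 0.039,"dy": 0.018,"dz": 0.07,"roll": 0}
    - {"fingers": -1,"dx": 0.039,"dy": 0.018,"dz": 0.07,"roll": 0}
    - {"fingers": -1,"dx": 0.039,"dy": 0.018,"dz": 0.07,"roll": 0}

```text
time: 2.65
tool_pos: [0.5563, 0.2376, 0.2724]
tcp_rot: [2.055, 2.376, 0.001]
wrist_force: [-0.1, -0.3, 0.5]
width: 1.003
grip_force: 0.0
```

Run:
```python
from h import *
s=read_state();print(s["time"],s["tool_pos"],s["tcp_rot"],s["wrist_force"])
im,d,P=cloud("wrist");cv2.imwrite("pics/w2.png",im)
m=(im.max(-1)<70)&(P[...,2]>.15)&(P[...,2]<.21)&(abs(P[...,0]-.556)<.06)&(abs(P[...,1]-.238)<.06)
q=P[m];print(len(q))
if len(q)>9: print(np.median(q,0),q.min(0),q.max(0),cv2.minAreaRect((q[:,:2]*1000).astype(np.float32)))
b=P[(P[...,2]>.17)&(P[...,2]<.21)&(abs(P[...,0]-.556)<.03)&(abs(P[...,1]-.238)<.07)]
if len(b)>9: f=np.polyfit(b[:,1],b[:,0],1);print(len(b),f,"yaw",np.degrees(np.arctan(-f[0])))
```

```text
2.65 [0.55633313 0.23762141 0.27236345] [2.05475451e+00 2.37553229e+00 1.11750790e-03] [-0.09324533 -0.29632655  0.5285318 ]
862
[0.55948797 0.24072917 0.19599134] [0.55050503 0.21683337 0.18894656] [0.56859648 0.26192227 0.19830912] ((559.73583984375, 239.40797424316406), (12.283721923828125, 44.488216400146484), 9.94874095916748)
2443 [-0.16856026  0.60012642] yaw 9.567852115561582
```

View pics/w2.png

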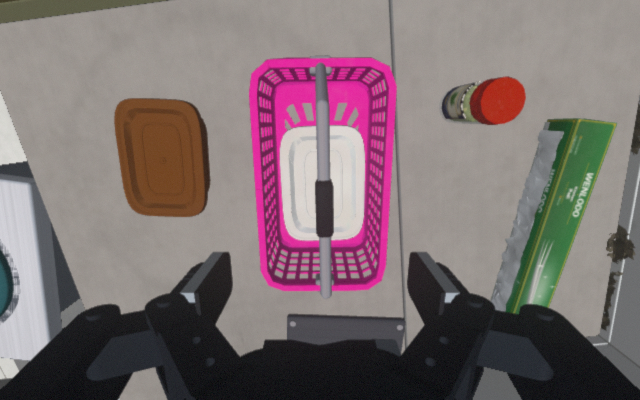

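The view shows the bar running down at u≈323, the grip centred at (324,208), the white tub below it, and the brown tub apart at (162,157). I'll correct the offset, descend, and close on the grip.

Call:
step_arm:
  commands:
    - {"fingers": -1,"dx": 0.001,"dy": 0.0035,"dz": 0.04,"roll": -1.2}
    - {"fingers": -1,"dx": 0.001,"dy": 0.0035,"dz": 0.08,"roll": -1.2}
    - {"fingers": -1,"dx": 0.001,"dy": 0.0035,"dz": 0.106,"roll": -1.2}
    - {"fingers": -1,"dx": 0.001,"dy": 0.0035,"dz": 0.106,"roll": -1.2}
    - {"fingers": 1,"dx": 0.001,"dy": 0.0035,"dz": 0.106,"roll": -1.2}
    - {"fingers": 1,"dx": 0.001,"dy": 0.0035,"dz": 0.106,"roll": -1.2}
    - {"fingers": 1,"dx": 0.001,"dy": 0.0035,"dz": 0.106,"roll": -1.2}
    - {"fingers": 1,"dx": 0.001,"dy": 0.0035,"dz": 0.106,"roll": -1.2}
  squeeze: 60

```text
time: 3.7
tool_pos: [0.5596, 0.2397, 0.1662]
tcp_rot: [2.029, 2.398, 0.002]
wrist_force: [-5.2, -1.6, 7.4]
width: 0.153
grip_force: 59.3
```

Call:
step_arm:
  commands:
    - {"fingers": 1,"dx": 0,"dy": 0,"dz": 0,"roll": 0}
    - {"fingers": 1,"dx": 0,"dy": 0,"dz": 0,"roll": 0}
    - {"fingers": 1,"dx": 0,"dy": 0,"dz": 0,"roll": 0}

```text
time: 4.08
tool_pos: [0.5597, 0.2398, 0.1662]
tcp_rot: [2.029, 2.398, 0.002]
wrist_force: [-0.6, 0.1, 4.4]
width: 0.153
grip_force: 60.2
```

Call:
step_arm:
  commands:
    - {"fingers": 1,"dx": 0,"dy": 0,"dz": -0.005,"roll": 0}
    - {"fingers": 1,"dx": 0,"dy": 0,"dz": -0.02,"roll": 0}
    - {"fingers": 1,"dx": 0,"dy": 0,"dz": -0.045,"roll": 0}
    - {"fingers": 1,"dx": 0,"dy": 0,"dz": -0.075,"roll": 0}
    - {"fingers": 1,"dx": 0,"dy": 0,"dz": -0.105,"roll": 0}
    - {"fingers": 1,"dx": 0,"dy": 0,"dz": -0.13,"roll": 0}
    - {"fingers": 1,"dx": 0,"dy": 0,"dz": -0.148,"roll": 0}
    - {"fingers": 1,"dx": 0,"dy": 0,"dz": -0.155,"roll": 0}

```text
time: 5.08
tool_pos: [0.5594, 0.2396, 0.3214]
tcp_rot: [2.029, 2.398, 0.002]
wrist_force: [-0.3, -0.6, -6.2]
width: 0.149
grip_force: 58.7
```

Call:
step_arm:
  commands:
    - {"fingers": 1,"dx": 0,"dy": 0,"dz": 0,"roll": 0}
    - {"fingers": 1,"dx": 0,"dy": 0,"dz": 0,"roll": 0}
    - {"fingers": 1,"dx": 0,"dy": 0,"dz": 0,"roll": 0}
    - {"fingers": 1,"dx": 0,"dy": 0,"dz": 0,"roll": 0}

```text
time: 5.58
tool_pos: [0.5589, 0.2394, 0.3195]
tcp_rot: [-2.029, -2.398, 0.002]
wrist_force: [-0.2, 0.8, -6.4]
width: 0.154
grip_force: 58.7
```

Run:
```python
from h import *
F=[];
for i in range(6):
    im,d,P=cloud("scene" if i<5 else "wrist"); s=read_state(); F.append(np.r_[s["wrist_force"],s["torque"]])
    if i==4: a=im.copy(); Ps=P
print(np.mean(F,0).round(2),np.std(F,0).round(2),s["tool_pos"],s["tcp_rot"])
cv2.imwrite("pics/w3.png",np.vstack([cv2.resize(a[120:330,120:400],None,fx=2,fy=2)[:420],cv2.resize(im,(560,350))])[:600])
b=P[(P[...,2]>.31)&(P[...,2]<.36)&(abs(P[...,0]-.556)<.03)&(P[...,1]>.15)&(P[...,1]<.34)]
f=np.polyfit(b[:,1],b[:,0],1);g=np.polyfit(b[:,1],b[:,2],1);print(len(b),f,g,"yaw",np.degrees(np.arctan(-f[0])),"tilt deg",np.degrees(np.arctan(g[0])))
```

```text
[-0.19  0.13 -6.12  0.03  0.01  0.02] [0.19 0.35 0.41 0.03 0.03 0.03] [0.55917106 0.23954643 0.32032619] [2.02961988e+00 2.39796737e+00 6.99045361e-05]
9457 [-0.16122942  0.5975173 ] [-0.1297056   0.37940657] yaw 9.158945907385446 tilt deg -7.390324038781771
```

View pics/w3.png

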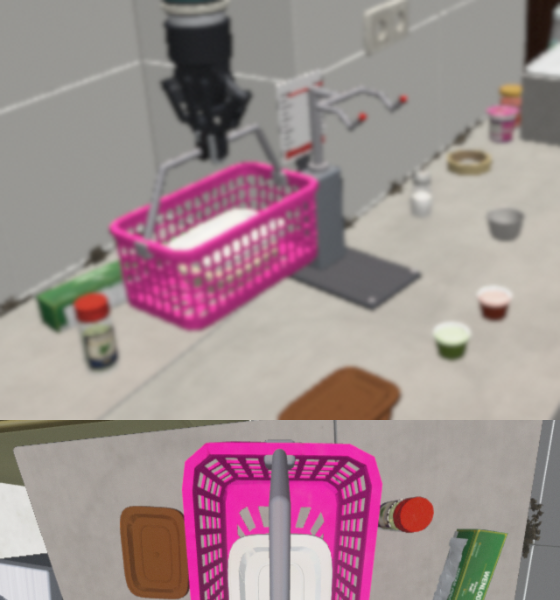

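The basket and tub are lifted level (scene crop: basket at (215,245), scale to its right). Weight is about 6.2 N, so the spring should settle near 0.052 m. I'll now back off in -x and then sweep in -y in front of the hooks.

Call:
step_arm:
  commands:
    - {"fingers": 1,"dx": 0,"dy": -0.008,"dz": 0,"roll": 0}
    - {"fingers": 1,"dx": 0,"dy": -0.025,"dz": 0,"roll": 0}
    - {"fingers": 1,"dx": -0.002,"dy": -0.045,"dz": 0,"roll": 0}
    - {"fingers": 1,"dx": -0.012,"dy": -0.06,"dz": 0,"roll": 0}
    - {"fingers": 1,"dx": -0.03,"dy": -0.07,"dz": 0,"roll": 0.5}
    - {"fingers": 1,"dx": -0.055,"dy": -0.075,"dz": 0,"roll": 1}
    - {"fingers": 1,"dx": -0.085,"dy": -0.079,"dz": 0,"roll": 1.5}
    - {"fingers": 1,"dx": -0.115,"dy": -0.083,"dz": 0,"roll": 2}

```text
time: 6.88
tool_pos: [0.4961, 0.1103, 0.3206]
tcp_rot: [2.072, 2.36, 0.0]
wrist_force: [0.2, -1.2, -6.2]
width: 0.153
grip_force: 58.7
```

Call:
step_arm:
  commands:
    - {"fingers": 1,"dx": -0.03,"dy": -0.003,"dz": 0,"roll": 0.5}
    - {"fingers": 1,"dx": -0.06,"dy": -0.006,"dz": 0,"roll": 0.7}
    - {"fingers": 1,"dx": -0.09,"dy": -0.009,"dz": 0,"roll": 0.7}
    - {"fingers": 1,"dx": -0.118,"dy": -0.012,"dz": 0,"roll": 0.7}
    - {"fingers": 1,"dx": -0.143,"dy": -0.015,"dz": 0,"roll": 0.7}
    - {"fingers": 1,"dx": -0.16,"dy": -0.017,"dz": 0,"roll": 0.7}
    - {"fingers": 1,"dx": -0.169,"dy": -0.018,"dz": 0,"roll": 0.7}
    - {"fingers": 1,"dx": -0.17,"dy": -0.018,"dz": 0,"roll": 0.7}

```text
time: 7.88
tool_pos: [0.5006, -0.0588, 0.3203]
tcp_rot: [-2.086, -2.348, -0.001]
wrist_force: [0.6, 0.4, -5.7]
width: 0.154
grip_force: 58.7
```

```bash
cat > look.py <<'E'
from h import *
import sys
F=[]
for i in range(int(sys.argv[1])):
    W=cloud("top" if i%2 else "scene") if i<2 else (read_camera("top") and None); s=read_state(); F.append(np.r_[s["wrist_force"],s["torque"]])
    if i==0: S=W
    if i==1: T=W
print(s["time"],"F",np.mean(F,0).round(2),"se",(np.std(F,0)/len(F)**.5).round(2)[2],"tcp",s["tool_pos"].round(4),"yaw",np.degrees(2*np.arctan2(s["tcp_rot"][1],s["tcp_rot"][0])).round(2))
np.savez("last.npz",Si=S[0],SP=S[2],Ti=T[0],TP=T[2])
E
python3 look.py 6
python3 - <<'E'
from h import *
s=read_state();im,d,P=cloud("wrist");cv2.imwrite("pics/w4.png",im);np.savez("w4.npz",im=im,P=P)
z=np.load("last.npz")
for n,im,P in(("S",z["Si"],z["SP"]),("T",z["Ti"],z["TP"]),("W",im,P)):
    b=P[(P[...,2]>.32)&(P[...,2]<.352)&(abs(P[...,0]-s["tool_pos"][0])<.02)&(abs(P[...,1]-s["tool_pos"][1])<.072)&(abs(P[...,1]-s["tool_pos"][1])>.026)]
    if len(b)>20: f=np.polyfit(b[:,1],b[:,0],1);g=np.polyfit(b[:,1],b[:,2],1);print(n,"bar",len(b),np.median(b,0).round(4),"yaw",np.degrees(np.arctan(-f[0])).round(2),"tilt",np.degrees(np.arctan(g[0])).round(2),"x at tcp y",np.polyval(f,s["tool_pos"][1]).round(4))
    R,G,B=[im[...,k].astype(int) for k in(2,1,0)]
    m=(R>120)&(G<90)&(B<90)&(P[...,2]>.29)&(P[...,2]<.33)&(P[...,0]>.53)&(P[...,0]<.6)
    q=P[m]
    for t in(q[q[:,1]>-.06],q[q[:,1]<=-.06]):
        if len(t): print(n,"tip",len(t),np.median(t,0).round(4),t.min(0).round(4))
E
```

```text
8.175 F [-0.   -0.16 -6.2   0.04  0.   -0.  ] se 0.13 tcp [ 0.5007 -0.0578  0.3203] yaw -263.13
S bar 71 [ 0.4913 -0.0231  0.3414] yaw 6.43 tilt 0.09 x at tcp y 0.4949
S tip 6 [ 0.5536 -0.0101  0.3089] [ 0.551  -0.0141  0.3056]
W bar 2998 [ 0.4951 -0.0096  0.3437] yaw 6.9 tilt 0.02 x at tcp y 0.5006
W tip 470 [ 0.5562 -0.0141  0.312 ] [ 0.5514 -0.021   0.3044]
W tip 7 [ 0.5722 -0.1071  0.3108] [ 0.5708 -0.1078  0.31  ]
```

View pics/w4.png

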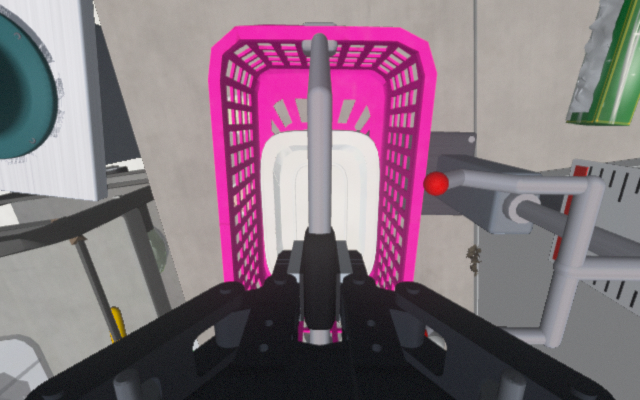

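The bar is level in the grip. The left hook's red tip is at (436,184), with the V and arm running right to (600,190). I'll trace the left hook's profile from this close view.

Run:
```python
from h import *
z=np.load("w4.npz");P=z["P"];im=z["im"]
m=(P[...,2]>.275)&(P[...,2]<.33)&(P[...,0]>.54)&(P[...,0]<.66)&(P[...,1]>-.03)&(P[...,1]<.02);m[:, :420]=False
q=P[m]
for x in np.arange(.548,.66,.006):
    t=q[abs(q[:,0]-x)<.003]
    if len(t)>3: print(round(x,3),len(t),"y",np.percentile(t[:,1],[5,50,95]).round(4),"z",np.percentile(t[:,2],[5,50,95]).round(4))
t=q[(q[:,0]<.625)];bins=[(x,np.mean(np.percentile(t[abs(t[:,0]-x)<.003][:,1],[3,97]))) for x in np.arange(.556,.62,.006)]
print("yaw",np.degrees(np.arctan(np.polyfit(*zip(*bins),1)[0])))
c=P[(P[...,2]>.29)&(P[...,2]<.325)&(P[...,0]>.62)&(P[...,0]<.665)&(P[...,1]>-.1)&(P[...,1]<-.0)];f=np.polyfit(c[:,1],c[:,0],1);print("crossbar",len(c),f,np.degrees(np.arctan(-f[0])),np.polyval(f,-.06))
```

```text
0.554 292 y [-0.0192 -0.0141 -0.0093] z [0.307  0.311  0.3136]
0.56 199 y [-0.0195 -0.0137 -0.0089] z [0.3089 0.3124 0.3142]
0.566 100 y [-0.0162 -0.0113 -0.0089] z [0.2986 0.3037 0.3066]
0.572 109 y [-0.0161 -0.0113 -0.0083] z [0.2931 0.299  0.3031]
0.578 137 y [-0.0159 -0.0109 -0.0077] z [0.2896 0.2936 0.2967]
0.584 268 y [-0.0159 -0.0111 -0.0072] z [0.2918 0.2962 0.2998]
0.59 287 y [-0.0153 -0.0104 -0.0065] z [0.2977 0.3014 0.3052]
0.596 318 y [-0.0147 -0.0099 -0.0059] z [0.303  0.3071 0.3104]
0.602 245 y [-0.0141 -0.0092 -0.0054] z [0.3071 0.3108 0.3122]
0.608 220 y [-0.0133 -0.0084 -0.0046] z [0.3077 0.3109 0.3124]
0.614 206 y [-0.0124 -0.0079 -0.0041] z [0.3085 0.3111 0.3123]
0.62 202 y [-0.0118 -0.0071 -0.0036] z [0.3082 0.3109 0.3125]
0.626 217 y [-0.0117 -0.0066 -0.0028] z [0.3077 0.311  0.3124]
0.632 364 y [-0.0208 -0.0091 -0.0024] z [0.307  0.3106 0.3126]
0.638 1036 y [-0.0287 -0.0167 -0.0019] z [0.3071 0.3127 0.3148]
0.644 219 y [-0.0288 -0.0193 -0.004 ] z [0.3122 0.3138 0.3148]
yaw 5.729905247471235
crossbar 5978 [-0.11080852  0.63604672] 6.323065137728395 0.6426952350930126
```

Seat = (0.585, -0.060), yaw 6.2°. Moving the bar over the hooks at the same height.

Call:
step_arm:
  commands:
    - {"fingers": 1,"dx": -0.0005,"dy": 0.004,"dz": 0,"roll": 0}
    - {"fingers": 1,"dx": -0.0017,"dy": 0.014,"dz": 0,"roll": 0}
    - {"fingers": 1,"dx": -0.004,"dy": 0.03,"dz": 0,"roll": 0.3}
    - {"fingers": 1,"dx": -0.0065,"dy": 0.047,"dz": 0,"roll": 0.5}
    - {"fingers": 1,"dx": -0.009,"dy": 0.064,"dz": 0,"roll": 0.7}
    - {"fingers": 1,"dx": -0.011,"dy": 0.076,"dz": 0,"roll": 0.7}
    - {"fingers": 1,"dx": -0.0116,"dy": 0.082,"dz": 0,"roll": 0.7}
    - {"fingers": 1,"dx": -0.0116,"dy": 0.083,"dz": 0,"roll": 0.7}

```text
time: 9.22
tool_pos: [0.5847, -0.0602, 0.32]
tcp_rot: [-2.099, -2.336, 0.001]
wrist_force: [-0.1, -1.1, -6.2]
width: 0.155
grip_force: 58.7
```

Call:
step_arm:
  commands:
    - {"fingers": 1,"dx": 0,"dy": 0,"dz": 0.003,"roll": 0}
    - {"fingers": 1,"dx": 0,"dy": 0,"dz": 0.007,"roll": 0}
    - {"fingers": 1,"dx": 0,"dy": 0,"dz": 0.011,"roll": 0}
    - {"fingers": 1,"dx": 0,"dy": 0,"dz": 0.015,"roll": 0}
    - {"fingers": 1,"dx": 0,"dy": 0,"dz": 0.019,"roll": 0}
    - {"fingers": 1,"dx": 0,"dy": 0,"dz": 0.022,"roll": 0}
    - {"fingers": 1,"dx": 0,"dy": 0,"dz": 0.024,"roll": 0}
    - {"fingers": 1,"dx": 0,"dy": 0,"dz": 0.025,"roll": 0}

```text
time: 10.22
tool_pos: [0.5845, -0.0602, 0.2952]
tcp_rot: [-2.1, -2.337, 0.0]
wrist_force: [0.6, 0.4, -6.5]
width: 0.153
grip_force: 58.7
```

```bash
python3 look.py 20
python3 - <<'E'
from h import *
z=np.load("last.npz");a=z["Si"][130:290,180:380];cv2.imwrite("pics/s5.png",cv2.resize(a,None,fx=3.5,fy=3.5,interpolation=cv2.INTER_CUBIC))
E
```

```text
11.225 F [ 0.01 -0.11 -6.22  0.02  0.01 -0.  ] se 0.12 tcp [ 0.5845 -0.0602  0.2953] yaw -263.89
```

View pics/s5.png

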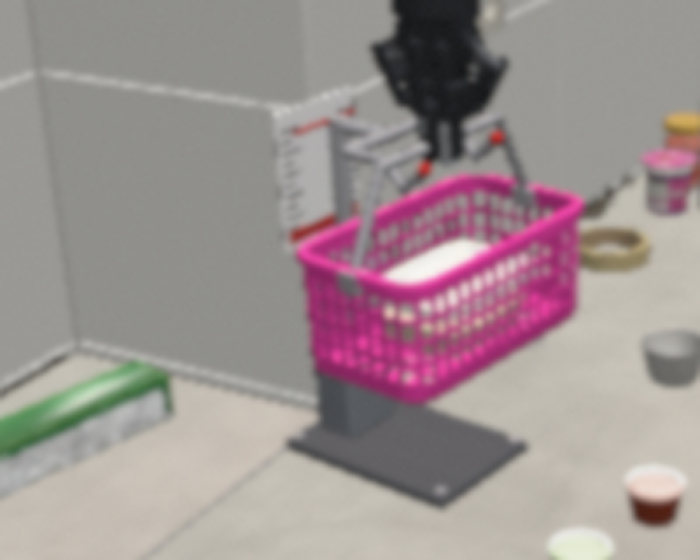

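The bar lies behind both red tips, (426,168) and (497,138), above the Vs. Weight is 6.22 ± 0.12 N. Lowering at about 20 mm/s.

Call:
step_arm:
  commands:
    - {"fingers": 1,"dx": 0,"dy": 0,"dz": 0.002,"roll": 0}
    - {"fingers": 1,"dx": 0,"dy": 0,"dz": 0.004,"roll": 0}
    - {"fingers": 1,"dx": 0,"dy": 0,"dz": 0.006,"roll": 0}
    - {"fingers": 1,"dx": 0,"dy": 0,"dz": 0.008,"roll": 0}
    - {"fingers": 1,"dx": 0,"dy": 0,"dz": 0.01,"roll": 0}
    - {"fingers": 1,"dx": 0,"dy": 0,"dz": 0.012,"roll": 0}
    - {"fingers": 1,"dx": 0,"dy": 0,"dz": 0.014,"roll": 0}
    - {"fingers": 1,"dx": 0,"dy": 0,"dz": 0.016,"roll": 0}

```text
time: 12.22
tool_pos: [0.5846, -0.0602, 0.2792]
tcp_rot: [2.1, 2.337, 0.0]
wrist_force: [-0.7, -1.1, -6.0]
width: 0.154
grip_force: 58.8
```

Call:
step_arm:
  commands:
    - {"fingers": 1,"dx": 0,"dy": 0,"dz": 0.002,"roll": 0}
    - {"fingers": 1,"dx": 0,"dy": 0,"dz": 0.0045,"roll": 0}
    - {"fingers": 1,"dx": 0,"dy": 0,"dz": 0.007,"roll": 0}
    - {"fingers": 1,"dx": 0,"dy": 0,"dz": 0.0095,"roll": 0}
    - {"fingers": 1,"dx": 0,"dy": 0,"dz": 0.012,"roll": 0}
    - {"fingers": 1,"dx": 0,"dy": 0,"dz": 0.0145,"roll": 0}
    - {"fingers": 1,"dx": 0,"dy": 0,"dz": 0.017,"roll": 0}
    - {"fingers": 1,"dx": 0,"dy": 0,"dz": 0.019,"roll": 0}

```text
time: 13.22
tool_pos: [0.5846, -0.0602, 0.2603]
tcp_rot: [2.1, 2.336, 0.0]
wrist_force: [1.2, -0.0, -3.1]
width: 0.155
grip_force: 59.1
```

```bash
cat > hook.py <<'E'
from h import *
z=np.load("last.npz");s=read_state()
for n in "ST":
    im,P=z[n+"i"],z[n+"P"];R,G,B=[im[...,k].astype(int) for k in(2,1,0)]
    m=(R>120)&(G<90)&(B<90)&(P[...,2]>.2)&(P[...,2]<.33)&(P[...,0]>.53)&(P[...,0]<.59)&(P[...,1]<.01)&(P[...,1]>-.13);q=P[m]
    for t in(q[q[:,1]>-.06],q[q[:,1]<=-.06]):
        if len(t): print(n,"tip",len(t),np.median(t,0).round(4))
    t=P[(P[...,0]>.625)&(P[...,0]<.655)&(P[...,1]>-.11)&(P[...,1]<-.01)&(P[...,2]>.2)&(P[...,2]<.33)]
    if len(t): print(n,"crossbar z",len(t),np.percentile(t[:,2],[20,50,80]).round(4))
a=z["Si"][130:290,180:380];cv2.imwrite("pics/s%d.png"%(s["time"]*10),cv2.resize(a,None,fx=3.5,fy=3.5,interpolation=cv2.INTER_CUBIC))
E
python3 look.py 10;python3 hook.py
```

```text
13.725 F [ 0.98  0.17 -3.61  0.08 -0.14 -0.01] se 0.14 tcp [ 0.5846 -0.0602  0.2604] yaw 96.11
S tip 13 [ 0.5549 -0.0122  0.2878]
S tip 8 [ 0.5624 -0.1066  0.287 ]
S crossbar z 117 [0.2039 0.2869 0.2916]
T tip 4 [ 0.5577 -0.0153  0.2927]
T crossbar z 2 [0.292  0.2925 0.2931]
```

The spring is taking load (the hooks are 21 mm down). Fx = +1 N means the bar leans on the front slopes, so I'll shift slightly towards the column while continuing down.

Call:
step_arm:
  commands:
    - {"fingers": 1,"dx": 0,"dy": 0.0005,"dz": 0.002,"roll": 0}
    - {"fingers": 1,"dx": 0,"dy": 0.001,"dz": 0.0045,"roll": 0}
    - {"fingers": 1,"dx": 0,"dy": 0.0015,"dz": 0.007,"roll": 0}
    - {"fingers": 1,"dx": 0,"dy": 0.0015,"dz": 0.0095,"roll": 0}
    - {"fingers": 1,"dx": 0,"dy": 0.0015,"dz": 0.012,"roll": 0}
    - {"fingers": 1,"dx": 0,"dy": 0.0015,"dz": 0.0145,"roll": 0}
    - {"fingers": 1,"dx": 0,"dy": 0.0015,"dz": 0.017,"roll": 0}
    - {"fingers": 1,"dx": 0,"dy": 0.0015,"dz": 0.019,"roll": 0}

```text
time: 14.72
tool_pos: [0.5851, -0.0601, 0.2409]
tcp_rot: [-2.099, -2.336, 0.002]
wrist_force: [-5.0, -1.1, -1.0]
width: 0.149
grip_force: 59.4
```

```bash
python3 look.py 14;python3 hook.py
```

```text
15.425 F [-5.57 -0.79 -1.33 -0.09  0.89 -0.08] se 0.17 tcp [ 0.5851 -0.0601  0.2411] yaw -263.89
S tip 11 [ 0.5538 -0.0135  0.2676]
S tip 8 [ 0.5624 -0.1057  0.269 ]
S crossbar z 111 [0.2687 0.2732 0.3197]
T tip 4 [ 0.558  -0.0161  0.272 ]
T crossbar z 2 [0.273  0.2754 0.2779]
```

The bar is now well into the V, but the x shift overshot (Fx = -5.6 N). I'll back it off 1.25 mm and lower a further 9 mm slowly.

Call:
step_arm:
  commands:
    - {"fingers": 1,"dx": 0,"dy": -0.0006,"dz": 0.001,"roll": 0}
    - {"fingers": 1,"dx": 0,"dy": -0.00125,"dz": 0.0025,"roll": 0}
    - {"fingers": 1,"dx": 0,"dy": -0.00125,"dz": 0.004,"roll": 0}
    - {"fingers": 1,"dx": 0,"dy": -0.00125,"dz": 0.0055,"roll": 0}
    - {"fingers": 1,"dx": 0,"dy": -0.00125,"dz": 0.007,"roll": 0}
    - {"fingers": 1,"dx": 0,"dy": -0.00125,"dz": 0.008,"roll": 0}
    - {"fingers": 1,"dx": 0,"dy": -0.00125,"dz": 0.009,"roll": 0}
    - {"fingers": 1,"dx": 0,"dy": -0.00125,"dz": 0.009,"roll": 0}

```text
time: 16.42
tool_pos: [0.585, -0.0602, 0.2323]
tcp_rot: [2.1, 2.336, 0.001]
wrist_force: [-1.6, -0.7, -0.6]
width: 0.151
grip_force: 59.5
```

```bash
python3 look.py 30;python3 hook.py
```

```text
17.925 F [-0.5   0.   -0.27  0.04  0.12 -0.07] se 0.09 tcp [ 0.5849 -0.0602  0.2324] yaw 96.11
S tip 14 [ 0.555  -0.013   0.2599]
S tip 7 [ 0.5624 -0.1064  0.2592]
S crossbar z 137 [0.2611 0.2661 0.3191]
T tip 3 [ 0.5548 -0.0159  0.2672]
T crossbar z 2 [0.2634 0.2641 0.2648]
```

Call:
step_arm:
  commands:
    - {"fingers": 1,"dx": 0,"dy": -0.0001,"dz": 0.001,"roll": 0}
    - {"fingers": 1,"dx": 0,"dy": -0.0001,"dz": 0.002,"roll": 0}
    - {"fingers": 1,"dx": 0,"dy": -0.0001,"dz": 0.0025,"roll": 0}
    - {"fingers": 1,"dx": 0,"dy": -0.0001,"dz": 0.0025,"roll": 0}
  squeeze: 20

```text
time: 18.42
tool_pos: [0.5849, -0.0601, 0.2299]
tcp_rot: [2.1, 2.336, 0.001]
wrist_force: [0.9, 0.1, -0.8]
width: 0.155
grip_force: 59.5
```

```bash
python3 look.py 45;python3 hook.py
```

```text
20.675 F [ 3.27  0.22  0.06  0.08 -0.53 -0.07] se 0.07 tcp [ 0.5848 -0.0602  0.2299] yaw 96.11
S tip 12 [ 0.5526 -0.0113  0.2577]
S tip 8 [ 0.562  -0.1044  0.2571]
S crossbar z 139 [0.2589 0.2641 0.3172]
T tip 3 [ 0.5562 -0.0157  0.2641]
T crossbar z 2 [0.2575 0.2619 0.2663]
```

```bash
ls -t pics/s1*.png|head -1|xargs -I{} cp {} pics/pre.png
```

```text
(no output)
```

View pics/pre.png

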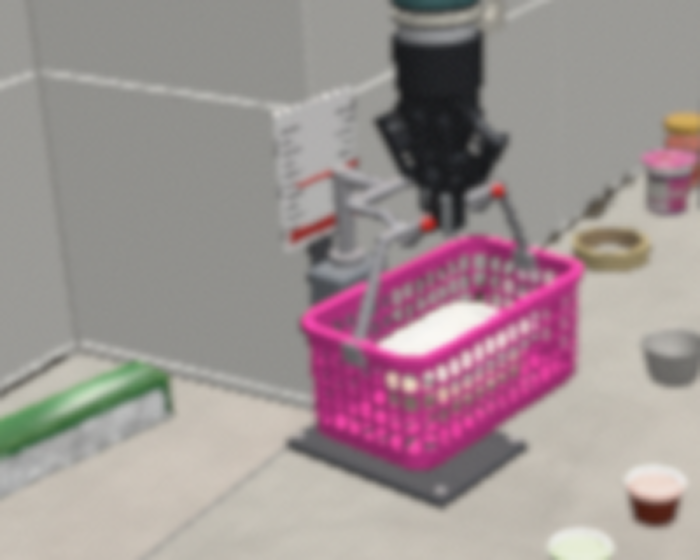

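The bar sits in both Vs with the spring carrying all of it (Fz ≈ 0). The pointer is mid-dial at (328,178), above the red zone at (315,232). A 3 N sideways force remains, so I'll take it out before opening.

Call:
step_arm:
  commands:
    - {"fingers": 1,"dx": 0,"dy": 0.0003,"dz": 0,"roll": 0}
    - {"fingers": 1,"dx": 0,"dy": 0.0006,"dz": 0,"roll": 0}
    - {"fingers": 1,"dx": 0,"dy": 0.0006,"dz": 0,"roll": 0}
    - {"fingers": 1,"dx": 0,"dy": 0.0006,"dz": 0,"roll": 0}

```text
time: 21.18
tool_pos: [0.5848, -0.0601, 0.2295]
tcp_rot: [-2.099, -2.336, 0.001]
wrist_force: [2.4, 0.3, -0.9]
width: 0.157
grip_force: 59.5
```

```bash
python3 look.py 30; python3 -c "
from h import *;s=read_state();print(s['width'],s['grip_force'])"
```

```text
22.675 F [-0.12 -0.58 -0.01 -0.07 -0.   -0.06] se 0.1 tcp [ 0.5849 -0.0601  0.2296] yaw -263.89
0.15619482115044392 59.54616665840149
```

All forces are near zero, so I'm opening a little at a time.

Call:
step_arm:
  commands:
    - {"fingers": 0.66,"dx": 0,"dy": 0,"dz": 0,"roll": 0}
    - {"fingers": 0.62,"dx": 0,"dy": 0,"dz": 0,"roll": 0}
    - {"fingers": 0.58,"dx": 0,"dy": 0,"dz": 0,"roll": 0}
    - {"fingers": 0.54,"dx": 0,"dy": 0,"dz": 0,"roll": 0}
    - {"fingers": 0.5,"dx": 0,"dy": 0,"dz": 0,"roll": 0}
    - {"fingers": 0.4,"dx": 0,"dy": 0,"dz": 0,"roll": 0}
    - {"fingers": 0.3,"dx": 0,"dy": 0,"dz": 0,"roll": 0}
    - {"fingers": 0.3,"dx": 0,"dy": 0,"dz": 0,"roll": 0}

```text
time: 23.68
tool_pos: [0.5852, -0.0601, 0.2298]
tcp_rot: [-2.1, -2.337, -0.0]
wrist_force: [-0.2, 0.0, -0.6]
width: 0.346
grip_force: 0.0
```

```bash
python3 look.py 8;python3 hook.py; python3 -c "
from h import *;s=read_state();print(s['width'],s['grip_force'])
z=np.load('last.npz');P=z['SP'];im=z['Si'];m=(im.max(-1)<60)&(P[...,2]<.27)&(P[...,2]>.22)&(abs(P[...,0]-.585)<.1)&(abs(P[...,1]+.06)<.05);print(m.sum())"
```

```text
24.075 F [ 0.28  0.   -0.3   0.    0.   -0.01] se 0.22 tcp [ 0.5852 -0.0601  0.2298] yaw -263.89
S tip 11 [ 0.5535 -0.0109  0.2575]
S tip 12 [ 0.5636 -0.1057  0.2574]
S crossbar z 165 [0.2601 0.2963 0.3178]
T tip 3 [ 0.5552 -0.0156  0.2627]
T crossbar z 2 [0.2603 0.2608 0.2614]
0.3528428618763921 0.0
66
```

Released with no hook movement. Now straight up and clear.

Call:
step_arm:
  commands:
    - {"fingers": 0.3,"dx": 0,"dy": 0,"dz": -0.004,"roll": 0}
    - {"fingers": 0.3,"dx": 0,"dy": 0,"dz": -0.012,"roll": 0}
    - {"fingers": 0.3,"dx": 0,"dy": 0,"dz": -0.024,"roll": 0}
    - {"fingers": 0.3,"dx": 0,"dy": 0,"dz": -0.04,"roll": 0}
    - {"fingers": 0.3,"dx": 0,"dy": 0,"dz": -0.07,"roll": 0}
    - {"fingers": 0.3,"dx": 0,"dy": 0,"dz": -0.11,"roll": 0}
    - {"fingers": 0.3,"dx": 0,"dy": 0,"dz": -0.15,"roll": 0}
    - {"fingers": 0.3,"dx": 0,"dy": 0,"dz": -0.18,"roll": 0}

```text
time: 25.08
tool_pos: [0.5856, -0.0601, 0.4136]
tcp_rot: [2.098, 2.334, 0.003]
wrist_force: [-0.2, 0.3, 0.0]
width: 0.354
grip_force: 0.0
```

Call:
step_arm:
  commands:
    - {"fingers": 0.3,"dx": 0,"dy": 0,"dz": 0,"roll": 0}
    - {"fingers": 0.3,"dx": 0,"dy": 0,"dz": 0,"roll": 0}
    - {"fingers": 0.3,"dx": 0,"dy": 0,"dz": 0,"roll": 0}
    - {"fingers": 0.3,"dx": 0,"dy": 0,"dz": 0,"roll": 0}
    - {"fingers": 0.3,"dx": 0,"dy": 0,"dz": 0,"roll": 0}
    - {"fingers": 0.3,"dx": 0,"dy": 0,"dz": 0,"roll": 0}
    - {"fingers": 0.3,"dx": 0,"dy": 0,"dz": 0,"roll": 0}
    - {"fingers": 0.3,"dx": 0,"dy": 0,"dz": 0,"roll": 0}

```text
time: 26.08
tool_pos: [0.5853, -0.0601, 0.4099]
tcp_rot: [2.1, 2.337, 0.0]
wrist_force: [-0.7, 0.2, 0.2]
width: 0.353
grip_force: 0.0
```

```bash
python3 look.py 4;python3 hook.py
python3 - <<'E'
from h import *
def rim(P,im):
    R,G,B=[im[...,k].astype(int) for k in(2,1,0)];q=P[(R>150)&(G<90)&(B>90)&(P[...,0]>.4)&(P[...,0]<.75)&(P[...,1]<.12)&(P[...,1]>-.25)]
    return np.nanmedian(q,0).round(4),np.nanpercentile(q,3,0).round(4)
z=np.load("last.npz");print(rim(z["SP"],z["Si"]))
import time
for i in range(20): im,d,P=cloud("scene")
print(rim(P,im));w=cloud("wrist")[0]
cv2.imwrite("pics/fin.png",np.hstack([cv2.resize(im[150:330,200:380],(400,400)),cv2.resize(w[:, 120:520],(400,400))]))
E
```

```text
26.275 F [ 0.26  0.1   0.06  0.    0.02 -0.01] se 0.25 tcp [ 0.5852 -0.0601  0.4098] yaw 96.12
S tip 10 [ 0.5539 -0.0105  0.2589]
S tip 7 [ 0.5637 -0.1086  0.2565]
S crossbar z 98 [0.2562 0.2595 0.262 ]
T tip 3 [ 0.5549 -0.0155  0.2649]
(array([ 0.5437, -0.0199,  0.12  ]), array([ 0.5061, -0.1792,  0.0642]))
(array([ 0.5442, -0.0192,  0.12  ]), array([ 0.5065, -0.179 ,  0.0639]))
```

View pics/fin.png

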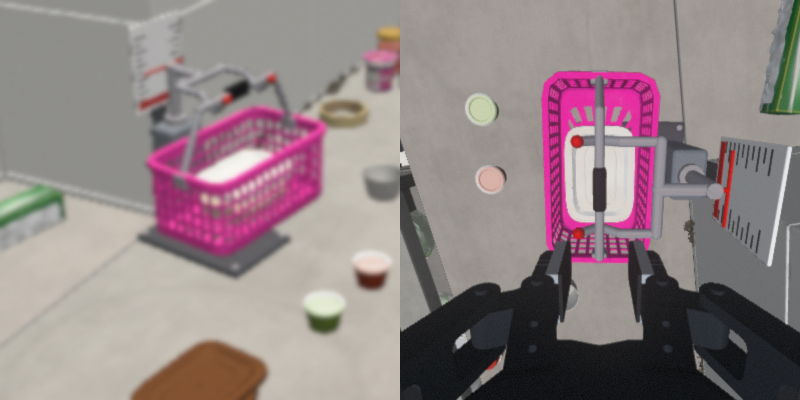

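The basket hangs still in both hooks with the bar behind the red tips (577,141) and (578,234). The tub is inside, the bystanders are undisturbed and the gripper is clear.

```bash
python3 -c "
from workcell import *
print(finish_job())"
```

```text
the job is handed in; nothing more can be done
None
```

The pink basket with the white tub hangs still in both hooks of the scale, about 52 mm down (roughly 6.2 N) and short of the red zone; the gripper is clear and the job is handed in.

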